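# Back off a ratchet box clamp and pin its jaw open

## Robot

A 6-joint arm with a two-finger parallel gripper is mounted at the origin on a cart in front of the work surface, level with it; the furniture and walls round the work are solid. World frame = base frame: x ahead of the robot, y to its left, z up, the work surface at z = 0. Lengths are in mm, angles in rad, forces in N, time in s.
With the tool pointing down it reaches from about 350 to 875 mm from the base axis. Payload 4.2 kg.
Tool frame: the origin (TCP) lies between the finger pads; the fingertips stand 25 mm ahead of it and the grasp point (between the pads) lies 6 mm ahead of it; z points along the fingers, y is the line along which they close (so a half turn about z gives the same grasp; the last joint's range is limited). The gripper opens to 85 mm and grips with 20 to 120 N. Pads are 22 mm wide; open, the fingers measure 114 mm over their backs; the gripper's body (76 mm by 85 mm) begins 54 mm behind the grasp point. The pads swing forward as they close: fully open they stand 13 mm farther back than shut.
Start: joints at [1.457, 0.385, 0.008, 0, -1.194, -0.259], TCP at [227.607, 582.06, 256.312] pointing down, gripper open.
Joint ranges: [-3.14, 3.14], [-1.21, 2.06], [-1.07, 1.41], [-3.16, 2.05], [-2.99, -0.16], [-3.1, 3.1]. Speed limits (rad/s): [2.79, 2.79, 3.14, 3.14, 3.14, 3.14].

## Interface

Orientations are given as a unit quaternion [x, y, z, w].
In Python, from bench import arm gives the robot as it stands.
- The arm moves only by the shell command python3 -m pendant 'ROWS'. ROWS is JSON, a list of rows, each a list of 7 numbers: the shift along the tool's x, y, z in m, then the turn, a rotation vector about the tool's x, y, z in degrees, then the finger opening in m, from 0 to 0.0854. In form: [[x, y, z, wx, wy, wz, fingers], ...]. A call has 1 to 12 rows; each row shifts and turns the commanded pose from where the row before left it, along the tool's axes as they then stand; what a row does not reach is not made up. A row lasts 1/10 s, in which the tool goes at most 50 mm and 8.59 degrees, less where a joint would pass 70% of its speed; a pose out of reach is approached as far as the arm can. A call is refused whole if a number of a shift passes 0.05 or a number of a turn 8.59, either way. A call with a gripper value outside its range is refused whole. The fingers move at their own pace and stop on an object; the grip force is fixed at half the most. Time passes only in rows, so rows that do not move let the fingers close. It gives the time, the measured TCP pose, the force, the opening and the grip force at its end, in the units of the state.
- arm.read_state(): the state, without advancing time (a new reading comes with each control period).
- arm.get_image(name): name is "side" or "top"; returns a dict with "image" (400x640x3 uint8, red, green, blue), "fx", "fy", "cx", "cy" (pixels), "xyz" and "rotation" of the camera in the world. Camera axes: x right, y down, z forward; pixel columns grow to the right and rows downward; lengths in mm; the calibration is good to about 2 mm. A picture is of the moment at which its call begins. There is no depth.
- arm.job_done(): hands the job in; it is judged then, once.
The state is a dict: "clock": time; "joints": joint angles; "joint_vel": joint speeds; "joint_efforts": joint torques, N m; "position": TCP position; "ee_rot": TCP orientation; "contact_force": force on the tool from outside, world axes, zero at the start; "wrist_torque": the same for the moment, N m; "gripper_width": finger opening in mm; "grasp_force": force on a finger pad.
Only numpy, scipy, OpenCV 4.12 (cv2) and the standard library are available. Lean on these libraries where they do the work, as an engineer would, in place of code of your own. Each camera call takes 0.05 s, during which the arm holds its last target. There are 200 camera calls.

## Task

The small round box in the sloped clamp is finished, so open the clamp: draw the sprung pawl off the ratchet wheel by its finger post and hold it off until the jaw has swung all the way back, then let the pawl spring home. Then lock the jaw open: take the stepped steel lock pin from the tool block and pass it through both ears of the yoke and the loose eye of the jaw's tail between them, until its flange sits flat on the upper ear, and let go. The eye swivels and comes to rest a few millimetres out of line, so feel for it instead of forcing the pin; leave the box in its corner and the awl in the block.

Things in the scene. Friction and masses are not known exactly. Their poses are not given: they have to be found in the camera images.
- clamp: The whole clamp, fixed to the bench: light wooden bed 208 mm wide, 162 mm deep, sloping 25 degrees up away from the robot on a plywood foot. On it, left to right: dark L-shaped wooden fence with the round box, swing jaw and ratchet wheel, dark steel yoke (36 x 34 mm ears, upper one's top 40 mm above the bed). Origin on the bench under its middle, x away from the robot.
- pawl_post (a point): Pawl's finger post: upright dark steel post 10 mm thick, 32 mm tall, 13 mm cap, front right of the clamp. Point: on the post's axis, 22 mm above the steel lever it stands on, 40 mm above the bed, 10 mm below its top. Axes as yoke_seat when pawl is down (it turns with the pawl). Pull it 14 to 18 mm down the slope (-x), about 5 N, to free the wheel; springs back when released.
- pawl (a joint): Pawl angle, rad: 0 down in the ratchet wheel, grows as lifted; the wheel is free above about 0.15, stop at 0.36. The pivot lies 62 mm left (+y) and 11 mm up the slope (+x) of the post.
- jaw (a joint): Aluminium swing jaw with the ratchet wheel on its pivot, rad: 0 clamped on the box, 0.68 fully back on its stop. With the pawl held off, its spring swings it back in about 1 s; let go early and the pawl catches the next tooth. On its tail it carries a loose steel eye (22 mm ring, 10 mm thick, 9.5 mm bore) that swings into the yoke.
- yoke_seat (a point): Middle of the upper ear's hole, on its upper face. z: out of the hole, normal to the bed; x: up the slope; y: left. Depths along -z: upper ear 0 to 6 mm (bore 20), eye 8 to 18 (bore 9.5), lower ear 20 to 26 (bore 10), bed 40. Jaw back, the eye rests up to 6 mm off in +x or -x, unreported: it swivels on a stud 20 mm to the left (+y) and drags with 2 N.
- lock_pin: Steel lock pin standing in the block; plain dark 18 mm cylinder knob. Origin: centre of the flange's underside, z up the knob. Below: shoulder 18 mm thick to z -5.5, then 8 mm pilot to its tip at z -32 (blunt: 6 mm flat). Above: flange 28 mm wide, 4 thick; knob 18 mm thick from z 8 to 38, top 41. Mass 70 to 120 g. Its shoulder stands on the block's top.
- tool_block: Wooden block 46 x 104 x 32 mm on the bench in front of the clamp; origin under its middle, y along its length; two upright holes at y +28 and -28 mm hold the lock pin and the awl, either way round. (A tall tote bag stands at the back left, close behind the arm at its start: draw back to x 0.43 m before swinging to the right.)
- awl: Awl with a pear-shaped dark wooden handle, 24 mm thick, 43 mm tall, and brass ferrule, standing in the other hole; origin where it meets the block's top. Leave it.
- ribbon_box: Round chip-wood box 68 mm wide, 30 mm high, on the bed in the L-shaped wooden fence at the clamp's left; origin at the centre of its underside. Leave it.

How it is judged (in metres and radians):
On the way:
1. the jaw has swung back to its stop (value of joint jaw above 0.64 rad), for 0.2 s.
At the end, for the whole second after the job is handed in: The jaw is fully back (over 0.62 rad) with the pawl down (under 0.08 rad); the pin is through the yoke with its flange within 2 mm of the upper ear, within 2.5 mm of the axis and 0.09 rad of its direction, at rest; box and awl are within 12 mm of where they stood (z of lock_pin in the frame of yoke_seat between -0.003 and 0.002 m and x of lock_pin in the frame of yoke_seat between -0.0025 and 0.0025 m and y of lock_pin in the frame of yoke_seat between -0.0025 and 0.0025 m and angle between the z axis of lock_pin and the z axis of yoke_seat, either way round below 0.09 rad and value of joint jaw above 0.62 rad and value of joint pawl below 0.08 rad and distance of each of ribbon_box, awl from where it was at the start of the episode below 0.012 m and linear speed of lock_pin below 0.02 m/s); the robot touches nothing.
It fails at once if the pin was forced instead of felt into place (over 50 N between pin and clamp) (contact force between lock_pin and clamp above 50 N).
It fails at once if the round box was knocked out of its corner (distance of ribbon_box from where it was at the start of the episode above 0.03 m).
It fails at once if the awl was pulled out or knocked over (distance of awl from where it was at the start of the episode above 0.025 m).
It also fails if it takes over 64 s, if anything falls off the work surface, if the arm or the gripper's body presses on something with over 40 N, if the wrist force passes 120 N, or if a joint passes its speed limit or range.

## Working session

There is one attempt and no reset: what is moved stays moved. The work goes in short steps, Python scripts to look and compute and a shell command to move; the robot and the scene stay as the last step left them, time stands still between calls to the robot, and variables do not carry over. Pictures are saved under pics/ and viewed, at most 10 in all, crops included, and the job is handed in when it is done.

```bash
mkdir -p pics; ls
python3 - <<'E'
from bench import arm
import cv2,pickle
s=arm.read_state(); print(s)
for n in("side","top"):
    d=arm.get_image(n); cv2.imwrite(f"pics/{n}0.png",d["image"][:,:,::-1]); pickle.dump(d,open(f"pics/{n}0.pkl","wb"))
    print(n,{k:v for k,v in d.items() if k!="image"})
E
```

```text
pics
{'clock': 0.0, 'joints': array([ 1.45660365e+00,  3.85567811e-01,  6.63194759e-03, -5.42325366e-04,
       -1.19398487e+00, -2.58615587e-01]), 'joint_vel': array([ 0.00184271, -0.00101137,  0.00061709,  0.00142543, -0.00122641,
        0.00025978]), 'joint_efforts': array([-1.26577597e-03, -3.92292273e+01,  1.88402456e+01,  4.18652058e+00,
       -4.70797313e-03, -1.28385878e-06]), 'position': array([227.41283834, 581.5916077 , 255.2106896 ]), 'ee_rot': array([ 9.82657865e-01, -1.85424726e-01, -1.74739087e-04,  1.07761857e-03]), 'contact_force': array([ 0.03816994, -0.25892067, -0.08620151]), 'wrist_torque': array([ 0.00479706, -0.04466763, -0.00929741]), 'grasp_force': 0.0, 'gripper_width': 85.52586649004189}
side {'fx': 503.50829774233284, 'fy': 503.50829774233284, 'cx': 323.52675234155197, 'cy': 202.9065314185719, 'xyz': array([314.47146344, 453.52837832, 539.16312275]), 'rotation': array([-0.12712682,  0.86120062, -0.48525276,  0.08186592])}
top {'fx': 469.1806672130298, 'fy': 469.1806672130298, 'cx': 321.15202491993625, 'cy': 200.00286676682256, 'xyz': array([ 460.04949068, -274.39090245,  941.34500562]), 'rotation': array([ 0.71449268, -0.69797394,  0.02473987, -0.04147914])}
```

View pics/side0.png

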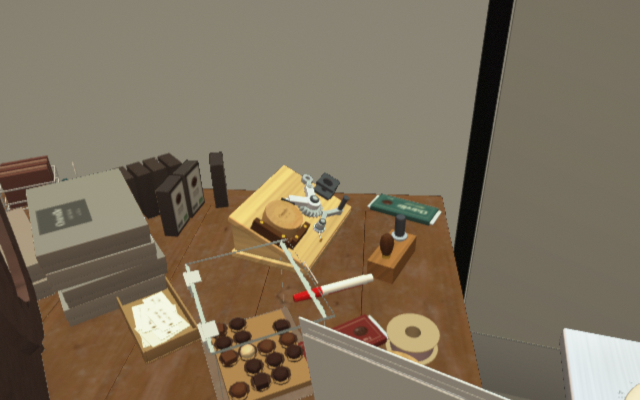

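View pics/top0.png

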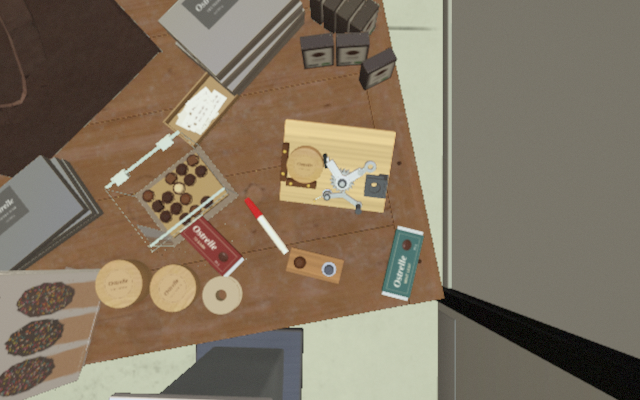

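The pictures show the clamp (top ~(337,168), side ~(292,215)) and the tool block (top (315,266), side (393,256)). I'll enlarge both regions.

```bash
cat > crop.py <<'E'
import cv2
def crop(img,x0,y0,x1,y1,s,fn):
    c=cv2.resize(img[y0:y1,x0:x1,::-1],None,fx=s,fy=s,interpolation=cv2.INTER_CUBIC).copy()
    for x in range(x0-x0%-10,x1,10):
        cv2.line(c,(int((x-x0+.5)*s),0),(int((x-x0+.5)*s),5),(0,0,255),1)
        if x%20==0: cv2.putText(c,str(x),(int((x-x0+.5)*s)-10,16),0,.38,(0,0,255),1)
    for y in range(y0-y0%-10,y1,10):
        cv2.line(c,(0,int((y-y0+.5)*s)),(5,int((y-y0+.5)*s)),(0,0,255),1)
        if y%20==0: cv2.putText(c,str(y),(7,int((y-y0+.5)*s)+4),0,.38,(0,0,255),1)
    cv2.imwrite(fn,c)
E
python3 - <<'E'
import pickle
from crop import crop
t=pickle.load(open("pics/top0.pkl","rb"))["image"]; s=pickle.load(open("pics/side0.pkl","rb"))["image"]
crop(t,270,112,410,217,5.7,"pics/t1.png"); crop(t,270,212,350,292,0+5,"pics/tb.png"); crop(s,225,160,425,290,4,"pics/s1.png")
E
```

```text
(no output)
```

View pics/t1.png

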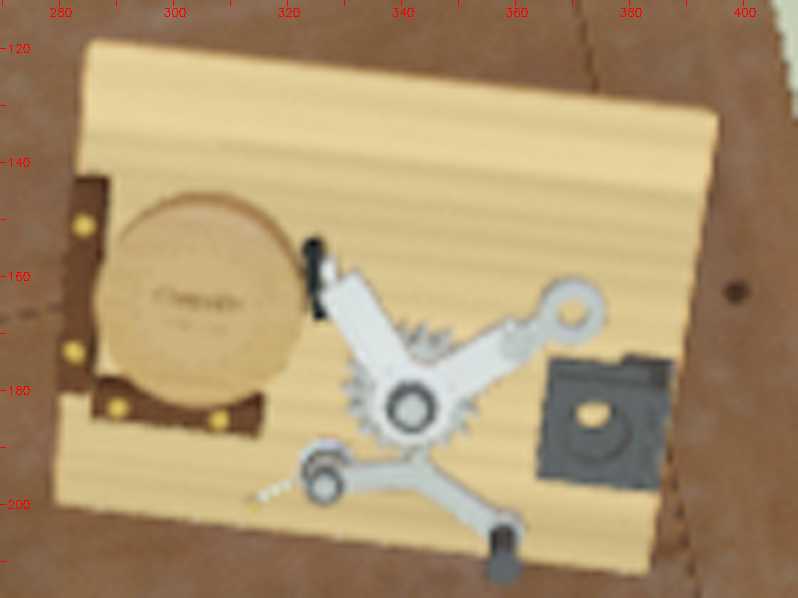

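View pics/s1.png

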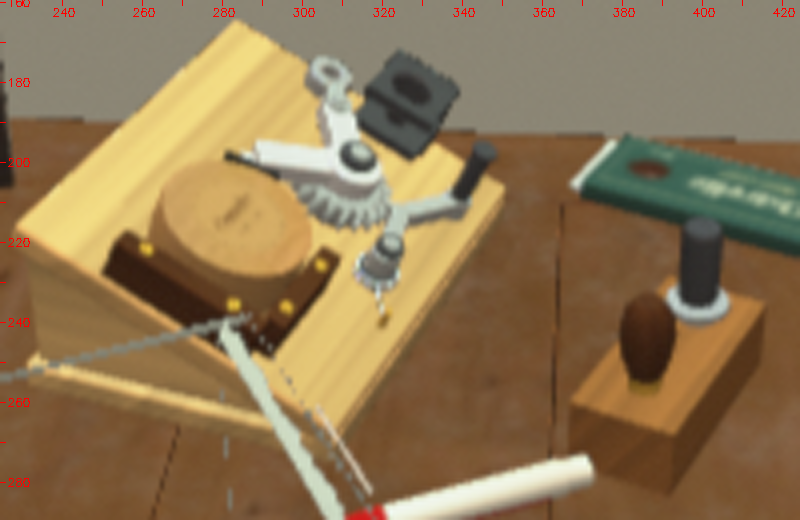

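View tb.

Top crop: post cap (357.7,211.5), yoke hole (374,187), bed corners readable. Side crop: post top (345.8,197.5), ear hole (327,182), pin knob top (400.3,216.5), flange (399,235.3); awl is the left/near one (387,255). Now the block from above.

View pics/tb.png

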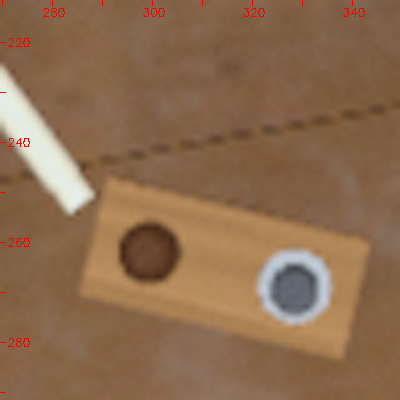

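```bash
cat > geo.py <<'E'
import numpy as np,pickle
from scipy.spatial.transform import Rotation as R
from scipy.optimize import least_squares
C={n:{k:v for k,v in pickle.load(open(f"pics/{n}0.pkl","rb")).items() if k!="image"} for n in("top","side")}
def proj(n,P,C=C):
    c=C[n]; p=R.from_quat(c["rotation"]).inv().apply(np.atleast_2d(P)-c["xyz"])
    return np.c_[c["fx"]*p[:,0]/p[:,2]+c["cx"],c["fy"]*p[:,1]/p[:,2]+c["cy"]]
def tri(obs):
    f=lambda P:np.concatenate([(proj(n,P)[0]-uv) for n,uv in obs])
    r=least_squares(f,[600,-250,50]); return r.x,r.fun
S=25*np.pi/180
def Rb(yaw): return R.from_euler("z",yaw)*R.from_euler("y",-S)  # x up slope
E
python3 - <<'E'
from geo import *
top=np.array([[285.3,118.2],[395.5,131.3],[383.2,212.2],[279.1,199.6]])
side=np.array([[229,215.75],[284,165],[350.5,206.25],[304.5,269.5]])
M=np.array([[81,104,0],[81,-104,0],[-81,-104,0],[-81,104,0]])
pts=lambda q:Rb(q[3]).apply(M)+q[:3]
f=lambda q:np.concatenate([(proj("top",pts(q))-top).ravel(),(proj("side",pts(q))-side).ravel()])
r=least_squares(f,[650,-300,50,0]);q=r.x;print("bed",q);print(r.fun.reshape(2,4,2).round(1))
for nm,t,s in [("posttop",(357.7,211.5),(345.75,197.5)),("postbase",(357.7,205),(339.5,210.75)),("hole",(374.1,186.9),(327.25,182)),("wheelbolt",(342,183),(314,198))]:
    P,e=tri([("top",t),("side",s)]);print(nm,P.round(1),e.round(1),Rb(q[3]).inv().apply(P-q[:3]).round(1))
for nm in C: print(nm, R.from_quat(C[nm]["rotation"]).as_matrix()[:,2])
E
```

```text
bed [ 6.09347152e+02 -2.78152114e+02  4.82081324e+01 -1.05479436e-01]
[[[ 0.2 -0.2]
  [ 0.7  0.2]
  [-0.3  0. ]
  [-0.3 -0.7]]

 [[-2.   0.4]
  [-0.6 -0.3]
  [ 0.6  1.4]
  [ 2.4 -1. ]]]
posttop [ 522.2 -321.2   67.7] [-0.  -0.1  0.1  0. ] [-66.2 -52.   52.4]
postbase [ 535.9 -323.    35.6] [ 0.1  0.5 -0.5 -0. ] [-67.3 -52.3  17.4]
hole [ 567.2 -350.3   78.4] [ 0.   0.1 -0.1 -0. ] [-18.4 -76.1  41.9]
wheelbolt [ 573.8 -290.8   75.7] [-0. -0.  0.  0.] [-19.2 -16.3  39.3]
top [ 0.09325563  0.02473752 -0.99533484]
side [ 0.26438324 -0.81498524 -0.51565547]
```

The block view shows the pin (grey knob with flange) at (328.3,269), the awl at (299,262). Now leave the tote: forward to x≈0.43, then right.

```bash
python3 -m pendant '[[0.0315,-0.0123,-0.0075,0,0,0,0.0854],[0.0315,-0.0123,-0.0075,0,0,0,0.0854],[0.0315,-0.0123,-0.0075,0,0,0,0.0854],[0.0315,-0.0123,-0.0075,0,0,0,0.0854],[0.0315,-0.0123,-0.0075,0,0,0,0.0854],[0.0315,-0.0123,-0.0075,0,0,0,0.0854],[0,0,0,0,0,0,0.0854]]'
python3 -m pendant '[[0.0158,0.0378,0.002,0,0,0,0.06],[0.0158,0.0378,0.002,0,0,0,0.06],[0.0158,0.0378,0.002,0,0,0,0.06],[0.0158,0.0378,0.002,0,0,0,0.06],[0.0158,0.0378,0.002,0,0,0,0.06],[0.0158,0.0378,0.002,0,0,0,0.06],[0.0158,0.0378,0.002,0,0,0,0.06],[0.0158,0.0378,0.002,0,0,0,0.06],[0.0158,0.0378,0.002,0,0,0,0.06],[0.0158,0.0378,0.002,0,0,0,0.06],[0.0158,0.0378,0.002,0,0,0,0.06]]'
cat >> geo.py <<'E'
YAW=-.1055
def st():
    from bench import arm
    s=arm.read_state(); return s,s["position"],R.from_quat(s["ee_rot"])
def todo(P,Rt):
    "prints shift (mm, current tool axes) and turn (deg, about tool axes) to target"
    s,p,r=st(); print("at",p.round(1),"F",s["contact_force"].round(1),"w",round(s["gripper_width"],1),"j",s["joints"].round(2))
    print("shift",r.inv().apply(np.asarray(P)-p).round(1),"turn",np.degrees((r.inv()*Rt).as_rotvec()).round(2),"shift in target axes",Rt.inv().apply(np.asarray(P)-p).round(1))
# tool orientation normal to bed: tool x = bed x, y=-bed y, z = -bed n
RB=Rb(YAW); RT=RB*R.from_euler("x",180,degrees=True)
E
python3 -c "
from geo import *
print(RB.as_matrix().round(3))
todo([450,-320,260],RT)"
```

```text
clock: 0.8
position: [434.4, 581.2, 300.5]
ee_rot: [0.982, -0.188, 0.0, 0.0]
contact_force: [-0.1, 0.6, 0.5]
gripper_width: 85.2
grasp_force: 0.0
clock: 1.9
position: [439.8, 129.9, 278.9]
ee_rot: [0.983, -0.185, -0.0, 0.0]
contact_force: [1.8, -0.1, -1.1]
gripper_width: 60.2
grasp_force: 0.0
[[ 0.901  0.105 -0.42 ]
 [-0.095  0.994  0.045]
 [ 0.423  0.     0.906]]
at [439.8 129.9 278.9] F [ 1.8 -0.1 -1.1] w 60.2 j [ 0.64  0.08 -0.34 -0.   -1.15  0.56]
shift [173.  415.5  18.9] turn [  3.34  24.88 -15.02] shift in target axes [ 44.1 446.4  41.4]
```

```bash
python3 -m pendant '[[0.0158,0.0378,0.002,0,0,0,0.06],[0.0158,0.0378,0.002,0,0,0,0.06],[0.0158,0.0378,0.002,0,0,0,0.06],[0.0158,0.0378,0.002,0,0,0,0.06],[0.0158,0.0378,0.002,0,0,0,0.06],[0.0158,0.0378,0.002,0,0,0,0.06],[0.0158,0.0378,0.002,0,0,0,0.06],[0.0158,0.0378,0.002,0,0,0,0.06],[0.0158,0.0378,0.002,0,0,0,0.06],[0.0158,0.0378,0.002,0,0,0,0.06],[0.0158,0.0378,0.002,0,0,0,0.06]]'
python3 -m pendant '[[0,0,0,0.83,6.2,-3.75,0.03],[0,0,0,0.83,6.2,-3.75,0.03],[0,0,0,0.83,6.2,-3.75,0.03],[0,0,0,0.83,6.2,-3.75,0.03],[0,0,0,0,0,0,0.03],[0,0,0,0,0,0,0.03]]' >/dev/null
python3 -c "
from geo import *
n=RB.apply([0,0,1]);top=np.array([522.2,-321.2,67.7])
todo(top+60*n,RT)"
```

```text
clock: 3.0
position: [450.8, -320.1, 256.8]
ee_rot: [0.983, -0.185, -0.0, -0.0]
contact_force: [1.2, 0.5, 0.4]
gripper_width: 60.2
grasp_force: 0.0
at [ 451.  -319.   257.5] F [ 0.5 -0.2  1.3] w 30.0 j [-0.39  0.11 -0.35 -0.18 -0.69  1.97]
shift [-15.6  -5.3 142.1] turn [ 0.05  0.12 -0.12] shift in target axes [-15.9  -5.3 142.1]
```

```bash
python3 -m pendant '[[-0.004,-0.0013,0.0355,0,0,0,0.03],[-0.004,-0.0013,0.0355,0,0,0,0.03],[-0.004,-0.0013,0.0355,0,0,0,0.03],[-0.004,-0.0013,0.0355,0,0,0,0.03],[0,0,0,0,0,0,0.03],[0,0,0,0,0,0,0.03]]'
python3 - <<'E'
from geo import *
from bench import arm
import cv2
from crop import crop
s,p,r=st()
for n in C:
    d=arm.get_image(n); print(n,d["xyz"].round(1)); crop(d["image"],*((300,140,400,240) if n=="top" else (270,130,370,230)),4,f"pics/{n}1.png")
a,b=cv2.imread("pics/top1.png"),cv2.imread("pics/side1.png"); cv2.imwrite("pics/h1.png",np.hstack([a,b]))
for y in(-1,1): print("tip mid",y,[proj(n,r.apply([0,y*22,25])+p).round(1) for n in C])
print("tcp",[proj(n,p).round(1) for n in C])
E
```

```text
clock: 4.2
position: [497.8, -318.6, 121.3]
ee_rot: [0.975, -0.052, 0.215, 0.011]
contact_force: [1.3, -0.3, -0.3]
gripper_width: 30.1
grasp_force: 0.0
top [ 460.  -274.4  941.3]
side [314.5 453.5 539.2]
tip mid -1 [array([[345.5, 216.3]]), array([[348.9, 189.8]])]
tip mid 1 [array([[369.8, 219.4]]), array([[357.4, 178.8]])]
tcp [array([[357.6, 223.1]]), array([[358.9, 174.1]])]
```

View pics/h1.png

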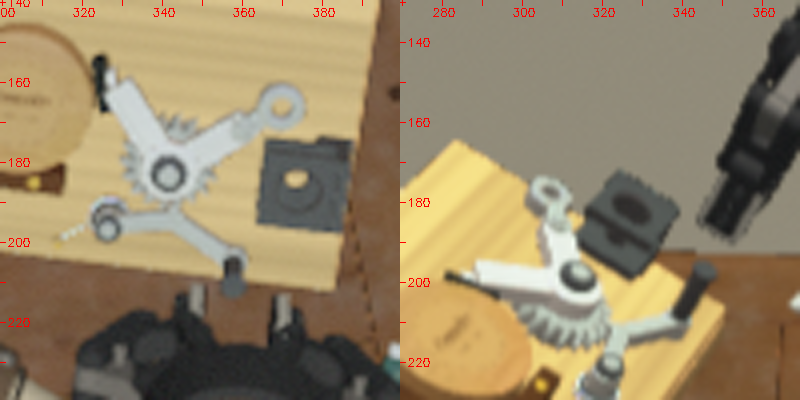

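The view shows the open fingers above/behind the post: top fingertips at (348.5,211) and (370,213), side tip near (349,188). Compare with predicted corner projections.

Run:
```python
from geo import *
s,p,r=st()
for c in [(11,-15,25),(11,-22,25),(-11,-15,25),(-11,-22,25),(11,15,25),(11,22,25)]: print(c,[proj(n,r.apply(c)+p).round(1)[0] for n in C])
```

```text
(11, -15, 25) [array([350.4, 210.9]), array([345. , 183.5])]
(11, -22, 25) [array([346.5, 210.4]), array([343.5, 185.2])]
(-11, -15, 25) [array([348.9, 222.2]), array([355.4, 190. ])]
(-11, -22, 25) [array([345. , 221.7]), array([354. , 191.9])]
(11, 15, 25) [array([367.2, 213. ]), array([350.9, 176.1])]
(11, 22, 25) [array([371.1, 213.5]), array([352.3, 174.4])]
```

Calibration agrees within about half a pixel. Get remaining shift to the post.

```bash
python3 -c "
from geo import *
n=RB.apply([0,0,1]);top=np.array([522.2,-321.2,67.7])
todo(top-3*n,RT)"
```

```text
at [ 498.  -319.1  123.5] F [-0.1  0.1  0.7] w 29.9 j [-0.36  0.34 -0.42 -0.27 -0.4   2.05]
shift [-1.7 -0.5 63.8] turn [ 0.07 -0.07  0.  ] shift in target axes [-1.6 -0.4 63.8]
```

```bash
python3 -m pendant '[[-0.0004,-0.0001,0.016,0,0,0,0.03],[-0.0004,-0.0001,0.016,0,0,0,0.03],[-0.0004,-0.0001,0.012,0,0,0,0.03],[-0.0004,0,0.008,0,0,0,0.03],[0,0,0.006,0,0,0,0.03],[0,0,0.004,0,0,0,0.03],[0,0,0.001,0,0,0,0.03],[0,0,0,0,0,0,0.03]]'
python3 -m pendant '[[0,0,0,0,0,0,0.02],[0,0,0,0,0,0,0.01],[0,0,0,0,0,0,0.002],[0,0,0,0,0,0,0.002],[0,0,0,0,0,0,0.002]]'
```

```text
clock: 5.1
position: [522.1, -321.2, 64.2]
ee_rot: [0.975, -0.052, 0.216, 0.012]
contact_force: [0.1, -0.3, 0.1]
gripper_width: 30.2
grasp_force: 0.0
clock: 5.6
position: [522.1, -320.0, 64.5]
ee_rot: [0.975, -0.052, 0.216, 0.011]
contact_force: [-0.3, 4.9, 3.7]
gripper_width: 9.2
grasp_force: 59.7
```

```bash
python3 -m pendant '[[-0.004,-0.0006,0,0,0,0,0.002],[-0.004,-0.0006,0,0,0,0,0.002],[-0.004,-0.0007,0,0,0,0,0.002],[-0.004,-0.0008,0,0,0,0,0.002],[-0.001,-0.0002,0,0,0,0,0.002],[0,0,0,0,0,0,0.002],[0,0,0,0,0,0,0.002],[0,0,0,0,0,0,0.002]]'
python3 -m pendant '[[0,0,0,0,0,0,0.002],[0,0,0,0,0,0,0.002],[0,0,0,0,0,0,0.002],[0,0,0,0,0,0,0.002],[0,0,0,0,0,0,0.002],[0,0,0,0,0,0,0.002],[0,0,0,0,0,0,0.002],[0,0,0,0,0,0,0.002],[0,0,0,0,0,0,0.002]]'
python3 - <<'E'
from geo import *
from bench import arm
import cv2
from crop import crop
for n in C:
    d=arm.get_image(n); crop(d["image"],*((300,140,400,240) if n=="top" else (270,130,370,230)),4,f"pics/{n}2.png")
a,b=cv2.imread("pics/top2.png"),cv2.imread("pics/side2.png"); cv2.imwrite("pics/h2.png",np.hstack([a,b]))
E
```

```text
clock: 6.4
position: [513.9, -316.9, 60.8]
ee_rot: [0.974, -0.051, 0.222, 0.013]
contact_force: [13.2, 8.0, 1.4]
gripper_width: 9.1
grasp_force: 60.8
clock: 7.3
position: [513.9, -316.9, 60.8]
ee_rot: [0.974, -0.051, 0.222, 0.013]
contact_force: [13.2, 7.2, 1.0]
gripper_width: 9.4
grasp_force: 60.8
```

View pics/h2.png

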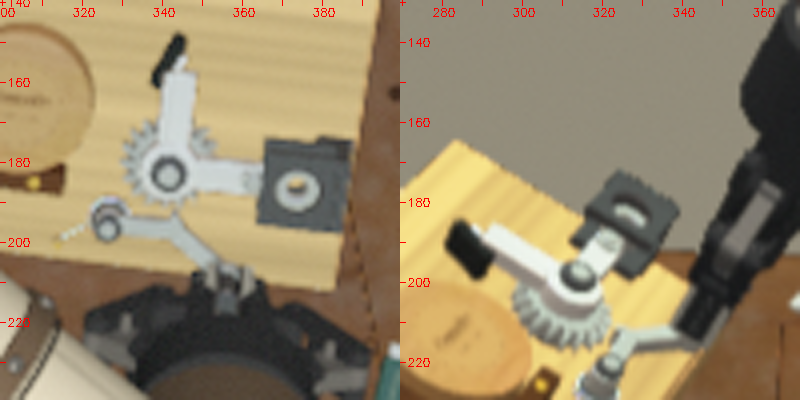

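The jaw has swung back (arm upright at (344,150) in top, tail in the yoke), but the measured pull was only ~9 mm; pull further to be sure.

```bash
python3 -m pendant '[[-0.004,-0.0008,0,0,0,0,0.002],[-0.004,-0.0008,0,0,0,0,0.002],[0,0,0,0,0,0,0.002],[0,0,0,0,0,0,0.002],[0,0,0,0,0,0,0.002],[0,0,0,0,0,0,0.002],[0,0,0,0,0,0,0.002],[0,0,0,0,0,0,0.002],[0,0,0,0,0,0,0.002],[0,0,0,0,0,0,0.002]]'
python3 - <<'E'
from geo import *
from bench import arm
import cv2
from crop import crop
for n in C:
    d=arm.get_image(n); crop(d["image"],*((300,140,400,240) if n=="top" else (270,130,370,230)),4,f"pics/{n}3.png")
    a,b=cv2.imread(f"pics/{n}2.png"),cv2.imread(f"pics/{n}3.png")
    e=np.abs(a.astype(int)-b).max(2)>40; ys,xs=np.nonzero(e)
    print(n,e.sum(), "jaw/yoke region changes:",e[:200,120:].sum() if n=="top" else e[:,120:280].sum())
E
```

```text
clock: 8.4
position: [504.7, -312.6, 56.2]
ee_rot: [0.974, -0.05, 0.219, 0.011]
contact_force: [7.9, 11.8, 4.6]
gripper_width: 8.9
grasp_force: 60.0
top 14845 jaw/yoke region changes: 0
side 17155 jaw/yoke region changes: 2002
```

```bash
python3 -m pendant '[[0.005,0.001,0,0,0,0,0.002],[0.005,0.001,0,0,0,0,0.002],[0.005,0.001,0,0,0,0,0.002],[0.004,0,0,0,0,0,0.03],[0,0,0,0,0,0,0.03],[0,0,0,0,0,0,0.03],[0,0,0,0,0,0,0.03]]'
python3 -m pendant '[[0,0,-0.01,0,0,0,0.03],[0,0,-0.03,0,0,0,0.03],[0,0,-0.04,0,0,0,0.03],[0,0,-0.04,0,0,0,0.05],[0,0,-0.03,0,0,0,0.06],[-0.03,0,-0.03,0,0,0,0.06],[-0.04,0,-0.02,0,0,0,0.06],[-0.03,0,0,0,0,0,0.06]]'
python3 - <<'E'
from geo import *
from bench import arm
import cv2
from crop import crop
d=arm.get_image("top");crop(d["image"],305,155,405,225,5.6,"pics/top4.png")
d=arm.get_image("side");crop(d["image"],290,155,370,225,5.6,"pics/side4.png")
a,b=cv2.imread("pics/top4.png"),cv2.imread("pics/side4.png"); h=np.hstack([a,b]);cv2.imwrite("pics/h4.png",h[:,:]);print(h.shape)
E
```

```text
clock: 9.2
position: [516.0, -319.1, 61.1]
ee_rot: [0.975, -0.052, 0.215, 0.011]
contact_force: [-0.5, 0.1, -0.5]
gripper_width: 30.1
grasp_force: 0.0
clock: 10.0
position: [340.6, -300.2, 203.0]
ee_rot: [0.974, -0.052, 0.218, 0.013]
contact_force: [-0.6, -0.3, 0.2]
gripper_width: 60.1
grasp_force: 0.0
(392, 1008, 3)
```

Run:
```python
import cv2
h=cv2.imread("pics/h4.png"); cv2.imwrite("pics/h4b.png",cv2.resize(h,None,fx=.79,fy=.79,interpolation=cv2.INTER_AREA))
from geo import *
# predict
P,e=tri([("top",(374.1,186.9)),("side",(327.25,182))]); print("seat",P.round(1))
for nm,t,s in [("knobtop",(328.3,269.5),(400.25,216.5)),("flange",(328.3,268.9),(399,235.25))]:
    P,e=tri([("top",t),("side",s)]);print(nm,P.round(1),e.round(1))
s,p,r=st(); print(p)
```

```text
seat [ 567.2 -350.3   78.4]
knobtop [ 413.3 -269.2   77.1] [ 0.1  0.4 -0.3 -0. ]
flange [ 412.8 -268.9   38.8] [ 0.   0.2 -0.1 -0. ]
[ 338.31164431 -299.10537924  199.81472405]
```

View pics/h4b.png

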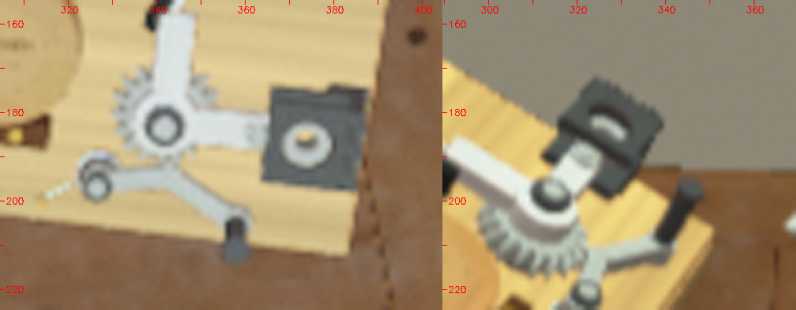

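Pawl is home and the eye shows inside the ear hole (top (374,187)). Get the eye offset numerically: brightness patch against the predicted ring.

Run:
```python
from geo import *
from bench import arm
import cv2
fr=[arm.get_image("top")["image"].astype(float) for _ in range(4)]
g=np.mean(fr,0).mean(2); np.save("pics/g.npy",g)
print("cols",list(range(365,384)))
for v in range(178,197): print(v,g[v,365:384].astype(int))
seat=np.array([567.2,-350.3,78.4])
for d in(0,-8,-20,-26): print(d,proj("top",seat+RB.apply([0,0,d])).round(2), "x+6",proj("top",seat+RB.apply([6,0,d])).round(2))
```

```text
cols [365, 366, 367, 368, 369, 370, 371, 372, 373, 374, 375, 376, 377, 378, 379, 380, 381, 382, 383]
178 [165 100  92  91  90  87  88  87  88  89  86  86  90  91  91  92  91  91
  88]
179 [151  92  99  98 100  98  97  97  96  96  93  90  90  90  91  90  87  86
  85]
180 [158  92  99  99  99  98  99 100 100 100 100 100  99 102 102  99  97  96
  94]
181 [189 100 100 100 100  99  99  99 100 100 101 101 100 101 101 101 101 101
 100]
182 [187 100  99  99  99  98  98 106 123 124 119 103  95 102 102 100 101 100
 100]
183 [157  96 100 100  97 107 142 168 173 173 171 160 131 103 100 100 101 101
  96]
184 [141 101  99  99 108 147 184 195 195 195 194 191 180 152 101  99 101 101
  95]
185 [150  99  99 103 141 184 192 187 193 190 176 176 196 181 120  97 101 100
  96]
186 [146 100  99 113 163 195 181 151 161 155 131 145 189 189 157  91 100 100
  96]
187 [120  99  98 118 167 194 176 117 103  98 104 142 185 196 174  86 100 100
  97]
188 [106 101  99 118 167 196 188 160 139 131 138 168 191 191 161  85 101 100
 100]
189 [ 96 100  99 108 156 194 195 189 178 176 181 191 196 182 127  90 101 100
 100]
190 [ 96  98 100  96 126 175 193 195 195 195 195 194 187 154  94  97 101  96
  93]
191 [100 100  99  98 102 131 164 176 187 193 186 166 143 104  93 100 100  95
  91]
192 [100  99  98  98  99  97 103 127 147 159 147 107  88  92  99 101 100  96
  93]
193 [100  99  99  98  99 100  98  95  92  91  93  95 102  99  99  99  99  96
  93]
194 [ 99  99  98  98  99  99 100 100 102  99 100 102 103 100 100 100  99  98
  96]
195 [ 98  99 100  98 100 101  99  99 103 100  99 100 102 100  98 100  99 101
 102]
196 [160 150 150 145 129 116 111 100 102 100  99 101 100 100 100  99  95  95
 104]
0 [[374.15 187.01]] x+6 [[374.63 183.94]]
-8 [[374.02 185.69]] x+6 [[374.49 182.65]]
-20 [[373.82 183.76]] x+6 [[374.29 180.75]]
-26 [[373.73 182.82]] x+6 [[374.19 179.82]]
```

The eye bore is centred at ≈(374.0,187.0), while a centred eye would show at (374.0,185.7): it rests about 2.5 mm down-slope. Now go to the pin, tool vertical.

```bash
python3 -m pendant '[[0,0,0,0,-6.3,0,0.03],[0,0,0,0,-6.3,0,0.03],[0,0,0,0,-6.3,0,0.03],[0,0,0,0,-6.3,0,0.03],[0,0,0,0,0,0,0.03],[0,0,0,0,0,0,0.03]]'
cat >> geo.py <<'E'
RV=R.from_euler("z",YAW)*R.from_euler("x",180,degrees=True)
E
python3 -c "
from geo import *
todo([413,-269,119],RV)"
```

```text
clock: 10.9
position: [343.6, -300.2, 200.0]
ee_rot: [0.999, -0.053, -0.002, -0.0]
contact_force: [0.1, 0.1, -0.6]
gripper_width: 30.3
grasp_force: 0.0
at [ 343.6 -300.2  200. ] F [ 0.1  0.1 -0.6] w 30.3 j [-0.36  0.15 -0.47  0.   -0.95  1.82]
shift [ 66.1 -38.3  80.8] turn [-0.04  0.24 -0.03] shift in target axes [ 65.8 -38.3  81. ]
```

```bash
python3 -m pendant '[[0.022,-0.0128,0,0,0.24,0,0.03],[0.022,-0.0128,0,0,0,0,0.03],[0.022,-0.0128,0.02,0,0,0,0.03],[0,0,0.03,0,0,0,0.03],[0,0,0.031,0,0,0,0.03],[0,0,0,0,0,0,0.03],[0,0,0,0,0,0,0.03]]' >/dev/null
python3 -c "
from geo import *
todo([413,-269,70],RV)"
```

```text
at [ 412.3 -269.6  120. ] F [ 0.7 -0.9 -0.9] w 29.8 j [-0.25  0.31 -0.49  0.   -0.76  1.71]
shift [ 0.7 -0.6 50. ] turn [ 0.02  0.   -0.07] shift in target axes [ 0.7 -0.6 50. ]
```

```bash
python3 -m pendant '[[0.0007,-0.0006,0.012,0,0,0,0.03],[0,0,0.014,0,0,0,0.03],[0,0,0.012,0,0,0,0.03],[0,0,0.008,0,0,0,0.03],[0,0,0.004,0,0,0,0.03],[0,0,0,0,0,0,0.03],[0,0,0,0,0,0,0.03]]'
python3 -m pendant '[[0,0,0,0,0,0,0.024],[0,0,0,0,0,0,0.02],[0,0,0,0,0,0,0.016],[0,0,0,0,0,0,0.01],[0,0,0,0,0,0,0.01],[0,0,0,0,0,0,0.01]]'
```

```text
clock: 12.3
position: [413.7, -269.0, 70.3]
ee_rot: [0.999, -0.053, 0.001, 0.0]
contact_force: [0.8, -0.7, -1.0]
gripper_width: 29.8
grasp_force: 0.0
clock: 12.9
position: [413.6, -268.7, 70.0]
ee_rot: [0.999, -0.053, 0.0, 0.0]
contact_force: [-1.5, 3.4, 5.4]
gripper_width: 16.5
grasp_force: 58.4
```

```bash
python3 -m pendant '[[0,0,-0.01,0,0,0,0.01],[0,0,-0.02,0,0,0,0.01],[0,0,-0.03,0,0,0,0.01],[0,0,-0.03,0,0,0,0.01],[0,0,-0.03,0,0,0,0.01],[0,0,-0.03,0,6.25,0,0.01],[0,0,0,0,6.25,0,0.01],[0,0,0,0,6.25,0,0.01],[0,0,0,0,6.25,0,0.01],[0,0,0,0,0,0,0.01],[0,0,0,0,0,0,0.01]]'
python3 -c "
from geo import *
seat=np.array([567.2,-350.3,78.4])
todo(seat+RB.apply([0,0,92]),RT)"
```

```text
clock: 14.0
position: [412.9, -269.1, 220.0]
ee_rot: [0.975, -0.052, 0.215, 0.012]
contact_force: [0.3, -0.7, 0.0]
gripper_width: 16.3
grasp_force: 58.8
at [ 412.9 -269.1  220. ] F [ 0.3 -0.7  0. ] w 16.3 j [-0.3   0.05 -0.55 -0.15 -0.55  1.87]
shift [ 87.2  64.3 104.7] turn [ 0.06  0.1  -0.06] shift in target axes [ 87.   64.5 104.8]
```

```bash
python3 -m pendant '[[0.029,0.0215,0.005,0,0,0,0.01],[0.029,0.0215,0.01,0,0,0,0.01],[0.029,0.0215,0.02,0,0,0,0.01],[0,0,0.03,0,0,0,0.01],[0,0,0.025,0,0,0,0.01],[0,0,0.014,0,0,0,0.01],[0,0,0,0,0,0,0.01],[0,0,0,0,0,0,0.01],[0,0,0,0,0,0,0.01]]'
python3 - <<'E'
from geo import *
from bench import arm
import cv2
from crop import crop
s,p,r=st()
d=arm.get_image("top");crop(d["image"],340,150,400,220,6.6,"pics/top5.png")
d=arm.get_image("side");crop(d["image"],300,120,360,190,6.6,"pics/side5.png")
h=np.hstack([cv2.imread("pics/top5.png"),cv2.imread("pics/side5.png")]);cv2.imwrite("pics/h5.png",h);print(h.shape)
for nm,z in [("flange under",32.5),("tip",64.5)]: print(nm,[proj(n,p+r.apply([0,0,z])).round(1)[0] for n in C])
for nm,c in [("fl+y",(0,14,30.5)),("fl-y",(0,-14,30.5)),("fl+x",(14,0,30.5)),("fl-x",(-14,0,30.5))]: print(nm,[proj(n,p+r.apply(c)).round(1)[0] for n in C])
seat=np.array([567.2,-350.3,78.4])
print(RB.inv().apply(p-seat).round(1))
E
```

```text
clock: 14.9
position: [528.9, -346.2, 163.7]
ee_rot: [0.975, -0.052, 0.217, 0.012]
contact_force: [0.4, 1.4, -0.4]
gripper_width: 16.1
grasp_force: 58.9
(462, 792, 3)
flange under [array([375.4, 197.2]), array([339.1, 157.6])]
tip [array([374.8, 191.3]), array([332.4, 170.4])]
fl+y [array([383.5, 198.6]), array([342.4, 153.7])]
fl-y [array([367.3, 196.5]), array([336.6, 159.9])]
fl+x [array([376.6, 189.9]), array([333.1, 152.7])]
fl-x [array([374.2, 205.1]), array([346. , 160.8])]
[ 1.1  0.  93.6]
```

View pics/h5.png

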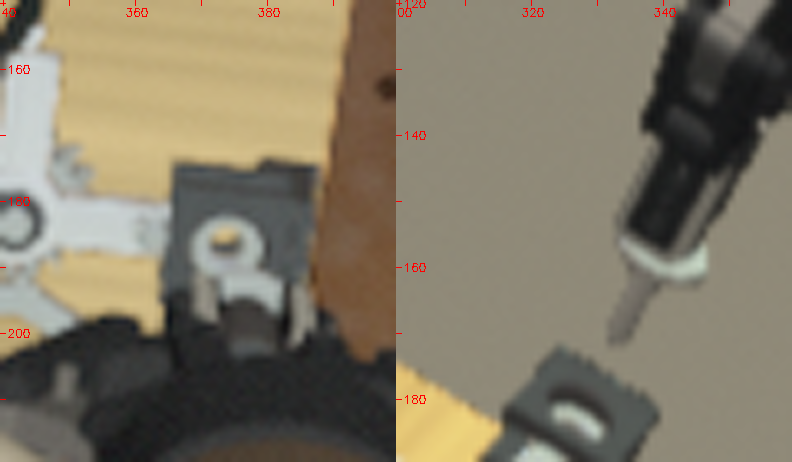

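Pin hangs straight in the grip (side: tip (333,171.3), predicted (332.4,170.4)), aimed at the hole at (374,187) top. Shift 3 mm down-slope for the eye and descend into the upper ear.

```bash
cat > w.py <<'E'
from geo import *
s,p,r=st(); seat=np.array([567.2,-350.3,78.4])
q=RB.inv().apply(p-seat); print("bed-frame xy",q[:2].round(2),"tip depth",round(64.5-q[2],2),"F bed",RB.inv().apply(s["contact_force"]).round(1),"T",RB.inv().apply(s["wrist_torque"]).round(2),"tilt",np.degrees((RT.inv()*r).as_rotvec()).round(2),"t",round(s["clock"],1))
E
python3 -m pendant '[[-0.003,0,0.008,0,0,0,0.01],[0,0,0.01,0,0,0,0.01],[0,0,0.006,0,0,0,0.01],[0,0,0,0,0,0,0.01],[0,0,0,0,0,0,0.01]]' >/dev/null; python3 w.py
python3 -m pendant '[[0,0,0.002,0,0,0,0.01],[0,0,0.002,0,0,0,0.01],[0,0,0.002,0,0,0,0.01],[0,0,0.002,0,0,0,0.01],[0,0,0.001,0,0,0,0.01],[0,0,0,0,0,0,0.01]]'>/dev/null; python3 w.py
```

```text
bed-frame xy [-3.12  0.21] tip depth -3.29 F bed [-0.8  0.3 -1.2] T [-0.    0.95  0.02] tilt [-0.02 -0.05  0.06] t 15.5
bed-frame xy [-2.75  0.06] tip depth 4.76 F bed [-0.7 -0.   4. ] T [0.1  1.14 0.02] tilt [-0.04  0.01  0.05] t 16.1
```

```bash
python3 -m pendant '[[0,0,0,0,0,0,0.01],[0,0,0,0,0,0,0.01]]'>/dev/null; python3 w.py
python3 -m pendant '[[0,0,0.001,0,0,0,0.01],[0,0,0,0,0,0,0.01],[0,0,0,0,0,0,0.01]]'>/dev/null; python3 w.py
```

```text
bed-frame xy [-2.77  0.04] tip depth 4.82 F bed [-1.3 -0.1  4. ] T [ 0.04  1.19 -0.01] tilt [-0.05  0.02  0.06] t 16.3
bed-frame xy [-2.46  0.19] tip depth 6.09 F bed [0.3 0.7 3.8] T [ 0.26  0.81 -0.02] tilt [-0.04  0.05  0.06] t 16.6
```

```bash
for i in 1 2; do python3 -m pendant '[[0,0,0.0015,0,0,0,0.01],[0,0,0,0,0,0,0.01],[0,0,0,0,0,0,0.01]]'>/dev/null; python3 w.py; done
```

```text
bed-frame xy [-2.97  0.68] tip depth 8.47 F bed [ 0.4  1.7 -0.2] T [ 0.73  0.38 -0.02] tilt [ 0.   -0.02  0.08] t 16.9
bed-frame xy [-3.1   0.49] tip depth 9.57 F bed [ 0.8  3.5 -1.6] T [ 0.88  0.3  -0.05] tilt [-0.   -0.03  0.07] t 17.2
```

Dropped into the eye with a side push (+y): give way 1.5 mm to the left and continue.

```bash
python3 -m pendant '[[0,-0.0015,0,0,0,0,0.01],[0,0,0,0,0,0,0.01],[0,0,0,0,0,0,0.01]]'>/dev/null; python3 w.py; for i in 1 2; do python3 -m pendant '[[0,0,0.002,0,0,0,0.01],[0,0,0,0,0,0,0.01],[0,0,0,0,0,0,0.01]]'>/dev/null; python3 w.py; done
```

```text
bed-frame xy [-3.24  1.45] tip depth 9.24 F bed [-0.4 -0.6 -1. ] T [0.03 0.66 0.01] tilt [-0.04 -0.03  0.07] t 17.5
bed-frame xy [-3.14  1.54] tip depth 11.3 F bed [-0.5 -0.  -1.8] T [-0.14  0.73 -0.04] tilt [-0.04 -0.02  0.07] t 17.8
bed-frame xy [-3.08  1.69] tip depth 13.36 F bed [ 0.5 -0.2 -1.3] T [-0.08  0.78  0.03] tilt [-0.03 -0.03  0.07] t 18.1
```

```bash
python3 -m pendant '[[0.0015,0,0,0,0,0,0.01],[0.0015,0,0,0,0,0,0.01],[0.0007,0,0,0,0,0,0.01],[0,0,0,0,0,0,0.01],[0,0,0,0,0,0,0.01]]'>/dev/null; python3 w.py; for i in 1 2 3; do python3 -m pendant '[[0,0,0.0015,0,0,0,0.01],[0,0,0,0,0,0,0.01],[0,0,0,0,0,0,0.01]]'>/dev/null; python3 w.py; done
```

```text
bed-frame xy [0.02 1.85] tip depth 13.36 F bed [-2.3  0.2 -0. ] T [0.04 1.48 0.04] tilt [ 0.   -0.09  0.08] t 18.6
bed-frame xy [0.49 1.79] tip depth 14.89 F bed [-2.2  0.5 -0.8] T [0.03 1.47 0.02] tilt [-0.02 -0.04  0.07] t 18.9
bed-frame xy [0.63 1.69] tip depth 16.35 F bed [-1.9 -0.2  0.2] T [-0.07  1.45 -0.06] tilt [-0.03 -0.02  0.07] t 19.2
bed-frame xy [0.66 1.65] tip depth 17.84 F bed [-2.2 -0.3 -0.2] T [-0.06  1.45  0.02] tilt [-0.03 -0.02  0.07] t 19.5
```

The 2 N drag confirms the pin is in the eye. Continue down towards the lower ear.

```bash
for i in 1 2 3 4; do python3 -m pendant '[[0,0,0.0015,0,0,0,0.01],[0,0,0,0,0,0,0.01],[0,0,0,0,0,0,0.01]]'>/dev/null; python3 w.py; done
```

```text
bed-frame xy [0.64 1.67] tip depth 19.33 F bed [-2.5 -1.  -0.2] T [-0.07  1.44 -0.03] tilt [-0.03 -0.02  0.07] t 19.8
bed-frame xy [0.64 1.68] tip depth 20.84 F bed [-2.3 -0.1 -1. ] T [-0.05  1.45 -0.04] tilt [-0.03 -0.02  0.07] t 20.1
bed-frame xy [0.61 1.69] tip depth 22.35 F bed [-2.3  0.  -0.6] T [-0.04  1.45  0.01] tilt [-0.03 -0.02  0.07] t 20.4
bed-frame xy [0.65 1.71] tip depth 23.84 F bed [-1.2  0.1 -0.5] T [0.01 1.4  0.05] tilt [-0.03 -0.02  0.07] t 20.7
```

```bash
for i in 1 2 3 4; do python3 -m pendant '[[0,0,0.0015,0,0,0,0.01],[0,0,0,0,0,0,0.01],[0,0,0,0,0,0,0.01]]'>/dev/null; python3 w.py; done
```

```text
bed-frame xy [0.65 1.71] tip depth 25.33 F bed [-0.8 -0.8 -0.1] T [-0.05  1.42  0.02] tilt [-0.03 -0.02  0.06] t 21.0
bed-frame xy [0.66 1.68] tip depth 26.82 F bed [-1.4 -0.5 -0.5] T [-0.08  1.42 -0.03] tilt [-0.03 -0.02  0.07] t 21.3
bed-frame xy [0.79 1.65] tip depth 27.96 F bed [-2.1 -0.2  3. ] T [0.13 1.61 0.01] tilt [-0.03  0.    0.06] t 21.6
bed-frame xy [0.84 1.65] tip depth 28.04 F bed [-4.7  2.7 13.6] T [0.58 2.14 0.04] tilt [-0.02  0.01  0.04] t 21.9
```

Run:
```python
from geo import *
from bench import arm
import cv2
from crop import crop
s,p,r=st()
d=arm.get_image("side");crop(d["image"],305,145,365,205,9,"pics/side6.png")
d=arm.get_image("top");cv2.imwrite("pics/topfull6.png",d["image"][:,:,::-1])
for z in (30.5,32.5,36): print(z,[tuple(proj("side",p+r.apply([x,y,z])).round(1)[0]) for x,y in((0,0),(14,0),(-14,0),(0,14),(0,-14))])
seat=np.array([567.2,-350.3,78.4])
print("ear corners",[tuple(proj("side",seat+RB.apply([x,y,0])).round(1)[0]) for x,y in((17,18),(17,-18),(-17,-18),(-17,18))])
```

```text
30.5 [(np.float64(327.6), np.float64(179.9)), (np.float64(321.4), np.float64(176.0)), (np.float64(333.8), np.float64(183.8)), (np.float64(330.4), np.float64(176.6)), (np.float64(324.7), np.float64(183.2))]
32.5 [(np.float64(327.2), np.float64(180.6)), (np.float64(321.0), np.float64(176.7)), (np.float64(333.4), np.float64(184.6)), (np.float64(330.0), np.float64(177.4)), (np.float64(324.3), np.float64(184.0))]
36 [(np.float64(326.5), np.float64(182.0)), (np.float64(320.3), np.float64(178.1)), (np.float64(332.7), np.float64(185.9)), (np.float64(329.4), np.float64(178.7)), (np.float64(323.6), np.float64(185.3))]
ear corners [(np.float64(315.8), np.float64(181.5)), (np.float64(323.4), np.float64(173.2)), (np.float64(338.2), np.float64(182.5)), (np.float64(331.0), np.float64(191.1))]
```

View pics/side6.png

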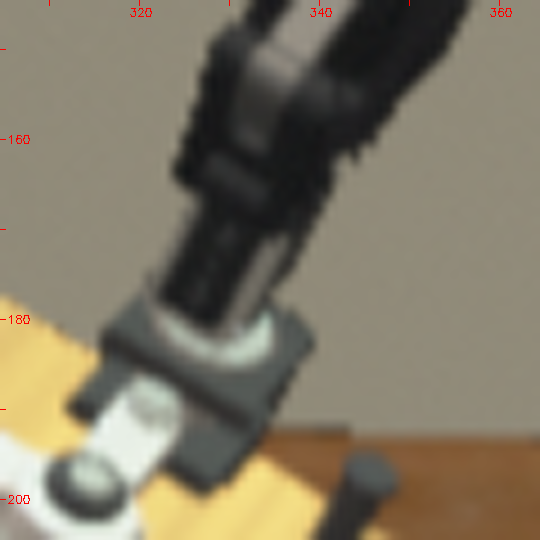

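The flange looks near the ear, but shoulder-on-rim (5.5 mm short) can't be excluded from the picture. Ease the load and feel sideways under light pressure.

```bash
python3 -m pendant '[[-0.0005,0,-0.001,0,0,0,0.01],[-0.0005,0,0,0,0,0,0.01],[-0.0005,0,0,0,0,0,0.01],[0,0,0,0,0,0,0.01]]'>/dev/null; python3 w.py; python3 -m pendant '[[0,-0.0007,0,0,0,0,0.01],[0,-0.0007,0,0,0,0,0.01],[0,0,0,0,0,0,0.01]]'>/dev/null; python3 w.py; python3 -m pendant '[[0,0,0.001,0,0,0,0.01],[0,0,0,0,0,0,0.01],[0,0,0,0,0,0,0.01]]'>/dev/null; python3 w.py
```

```text
bed-frame xy [0.64 1.64] tip depth 27.98 F bed [-0.1  1.5  7.2] T [ 0.63  1.19 -0.04] tilt [-0.06  0.14  0.02] t 22.4
bed-frame xy [0.66 1.89] tip depth 28.01 F bed [-0.8 -0.8  5.9] T [-0.79  1.3   0.01] tilt [-0.16  0.18  0.01] t 22.7
bed-frame xy [0.7  1.87] tip depth 28.05 F bed [-3.4 -0.8 13.8] T [-0.46  1.59 -0.  ] tilt [-0.15  0.18  0.01] t 23.0
```

```bash
python3 -m pendant '[[0,0,-0.002,0,0,0,0.01],[0,0,-0.002,0,0,0,0.01],[0,0,0,0,0,0,0.01],[0,0,0,0,0,0,0.01]]'>/dev/null; python3 w.py
echo +x;python3 -m pendant '[[0.001,0,0,0,0,0,0.01],[0.001,0,0,0,0,0,0.01],[0.001,0,0,0,0,0,0.01],[0,0,0,0,0,0,0.01],[0,0,0,0,0,0,0.01]]'>/dev/null; python3 w.py
echo -x;python3 -m pendant '[[-0.0015,0,0,0,0,0,0.01],[-0.0015,0,0,0,0,0,0.01],[-0.0015,0,0,0,0,0,0.01],[-0.001,0,0,0,0,0,0.01],[0,0,0,0,0,0,0.01],[0,0,0,0,0,0,0.01]]'>/dev/null; python3 w.py
```

```text
bed-frame xy [-0.71  2.77] tip depth 26.1 F bed [-1.8 -3.7 -2. ] T [-1.16  1.19  0.06] tilt [-0.06 -0.    0.06] t 23.4
+x
bed-frame xy [0.56 2.87] tip depth 26.11 F bed [-3.6 -5.4 -1. ] T [-1.65  2.04  0.02] tilt [-0.   -0.19  0.1 ] t 23.9
-x
bed-frame xy [-1.27  2.79] tip depth 25.48 F bed [ 1.5 -4.  -3.6] T [-1.25  0.26 -0.02] tilt [-0.11  0.21  0.01] t 24.5
```

```bash
echo center x, -y;python3 -m pendant '[[0.001,0.001,0,0,0,0,0.01],[0.0005,0.001,0,0,0,0,0.01],[0,0.001,0,0,0,0,0.01],[0,0.001,0,0,0,0,0.01],[0,0,0,0,0,0,0.01],[0,0,0,0,0,0,0.01]]'>/dev/null; python3 w.py
python3 -m pendant '[[0,0.001,0,0,0,0,0.01],[0,0,0,0,0,0,0.01],[0,0,0,0,0,0,0.01]]'>/dev/null; python3 w.py
```

```text
center x, -y
bed-frame xy [-1.43  0.69] tip depth 25.63 F bed [2.2 6.9 0.5] T [1.8  0.14 0.  ] tilt [ 0.09 -0.02  0.06] t 25.1
bed-frame xy [-1.41  0.47] tip depth 25.68 F bed [2.5 8.5 1.2] T [ 2.58 -0.05 -0.09] tilt [ 0.15 -0.04  0.07] t 25.4
```

```bash
python3 -m pendant '[[0.001,-0.0015,0,0,0,0,0.01],[0.0008,-0.0015,0,0,0,0,0.01],[0,0,0,0,0,0,0.01],[0,0,0,0,0,0,0.01]]'>/dev/null; python3 w.py
```

```text
bed-frame xy [-0.7   0.98] tip depth 25.87 F bed [-0.5  0.3 -0.2] T [0.13 0.99 0.02] tilt [-0.02 -0.08  0.09] t 25.8
```

```bash
python3 -m pendant '[[0.0003,-0.0008,0,0,0,0,0.01],[0,0,0,0,0,0,0.01],[0,0,0,0,0,0,0.01]]'>/dev/null; python3 w.py; for i in 1 2 3; do python3 -m pendant '[[0,0,0.0015,0,0,0,0.01],[0,0,0,0,0,0,0.01],[0,0,0,0,0,0,0.01]]'>/dev/null; python3 w.py; done
```

```text
bed-frame xy [-0.25  1.73] tip depth 25.85 F bed [-1.2 -0.3 -0.9] T [-0.2   1.25 -0.01] tilt [-0.02 -0.07  0.08] t 26.1
bed-frame xy [-0.17  1.92] tip depth 27.43 F bed [-2.6 -0.8 -0.5] T [-0.15  1.37  0.01] tilt [-0.01 -0.07  0.08] t 26.4
bed-frame xy [-0.01  1.91] tip depth 27.97 F bed [-2.9  0.8  5.4] T [0.17 1.8  0.01] tilt [-0.01 -0.05  0.06] t 26.7
bed-frame xy [-0.01  1.9 ] tip depth 28.07 F bed [-4.6  2.  14.7] T [ 0.58  2.32 -0.01] tilt [ 0.   -0.05  0.04] t 27.0
```

Same stop height when centred. Discriminate: at reading 19, shoulder-on-rim would leave the tip above the lower ear (free ±x), while seated means it is still walled in.

```bash
python3 -m pendant '[[0,0,-0.003,0,0,0,0.01],[0,0,-0.003,0,0,0,0.01],[0,0,-0.003,0,0,0,0.01],[0,0,-0.002,0,0,0,0.01],[0,0,0,0,0,0,0.01],[0,0,0,0,0,0,0.01]]'>/dev/null; python3 w.py
echo -x;python3 -m pendant '[[-0.001,0,0,0,0,0,0.01],[-0.001,0,0,0,0,0,0.01],[-0.001,0,0,0,0,0,0.01],[-0.001,0,0,0,0,0,0.01],[0,0,0,0,0,0,0.01],[0,0,0,0,0,0,0.01]]'>/dev/null; python3 w.py
```

```text
bed-frame xy [0.35 1.86] tip depth 19.21 F bed [-2.1 -0.1  0.1] T [ 0.04  1.45 -0.08] tilt [-0.03 -0.01  0.06] t 27.6
-x
bed-frame xy [-2.18  1.62] tip depth 18.99 F bed [ 3.6 -0.4 -2.1] T [ 0.1  -0.06  0.  ] tilt [-0.09  0.16  0.03] t 28.2
```

```bash
python3 -m pendant '[[-0.001,0,0,0,0,0,0.01],[-0.001,0,0,0,0,0,0.01],[0,0,0,0,0,0,0.01],[0,0,0,0,0,0,0.01]]'>/dev/null; python3 w.py
python3 -m pendant '[[0.002,0,0,0,0,0,0.01],[0.002,0,0,0,0,0,0.01],[0.002,0,0,0,0,0,0.01],[0.002,0,0,0,0,0,0.01],[0.001,0,0,0,0,0,0.01],[0,0,0,0,0,0,0.01],[0,0,0,0,0,0,0.01]]'>/dev/null; python3 w.py
```

```text
bed-frame xy [-2.86  1.56] tip depth 18.84 F bed [ 5.   0.9 -3. ] T [ 0.42 -1.01  0.04] tilt [-0.13  0.31  0.01] t 28.6
bed-frame xy [1.3  2.21] tip depth 19.66 F bed [-4.3 -0.6  0.5] T [-0.17  2.04  0.04] tilt [ 0.05 -0.23  0.11] t 29.3
```

Walls on both sides (−2…+1, >4 N) at reading 19: the tip was in the lower ear, so the stop at 28.0 is the flange on the ear. Centre, go down again, and release.

```bash
python3 -m pendant '[[-0.002,0,0,0,0,0,0.01],[-0.001,0,0,0,0,0,0.01],[0,0,0,0,0,0,0.01],[0,0,0,0,0,0,0.01]]'>/dev/null; python3 w.py
python3 -m pendant '[[0,0,0.002,0,0,0,0.01],[0,0,0.002,0,0,0,0.01],[0,0,0.002,0,0,0,0.01],[0,0,0.0015,0,0,0,0.01],[0,0,0.001,0,0,0,0.01],[0,0,0,0,0,0,0.01],[0,0,0,0,0,0,0.01]]'>/dev/null; python3 w.py
```

```text
bed-frame xy [0.35 1.95] tip depth 19.32 F bed [-2.1 -0.  -1.4] T [-0.    1.48 -0.03] tilt [-0.02 -0.01  0.07] t 29.7
bed-frame xy [0.2 1.9] tip depth 27.87 F bed [-1.7 -0.  -0. ] T [-0.05  1.45 -0.02] tilt [-0.03 -0.02  0.07] t 30.4
```

```bash
python3 -m pendant '[[0,0,0.0007,0,0,0,0.01],[0,0,0,0,0,0,0.01],[0,0,0,0,0,0,0.01]]'>/dev/null; python3 w.py
python3 -m pendant '[[0,0,0,0,0,0,0.02],[0,0,0,0,0,0,0.03],[0,0,0,0,0,0,0.03],[0,0,0,0,0,0,0.03]]'; python3 w.py
python3 -m pendant '[[0,0,-0.01,0,0,0,0.03],[0,0,-0.03,0,0,0,0.03],[0,0,-0.04,0,0,0,0.03],[0,0,-0.04,0,0,0,0.03],[0,0,-0.04,0,0,0,0.03],[-0.04,0,-0.02,0,0,0,0.03],[-0.04,0,0,0,0,0,0.03],[0,0,0,0,0,0,0.03]]'
python3 - <<'E'
from geo import *
from bench import arm
import cv2
from crop import crop
d=arm.get_image("side");crop(d["image"],300,145,360,215,6.6,"pics/side7.png")
d=arm.get_image("top");crop(d["image"],335,155,395,225,6.6,"pics/top7.png")
h=np.hstack([cv2.imread("pics/top7.png"),cv2.imread("pics/side7.png")]);cv2.imwrite("pics/h7.png",h)
seat=np.array([567.2,-350.3,78.4])
for z in(0,5.5): print(z,"knob top centre",[proj(n,seat+RB.apply([0,0,z+41])).round(1)[0] for n in C])
E
```

```text
bed-frame xy [0.26 1.9 ] tip depth 27.95 F bed [-3.2  0.5  5.4] T [0.25 1.75 0.  ] tilt [-0.02 -0.01  0.06] t 30.7
clock: 31.1
position: [553.1, -347.0, 111.4]
ee_rot: [0.975, -0.052, 0.217, 0.012]
contact_force: [1.0, -0.5, 0.3]
gripper_width: 29.7
grasp_force: 0.0
bed-frame xy [0.89 1.8 ] tip depth 28.5 F bed [ 1.  -0.4 -0.2] T [-0.05  0.86  0.07] tilt [-0.05  0.05  0.05] t 31.1
clock: 31.9
position: [399.9, -329.4, 239.5]
ee_rot: [0.975, -0.054, 0.215, 0.01]
contact_force: [-0.2, -1.1, -0.1]
gripper_width: 29.9
grasp_force: 0.0
0 knob top centre [array([374.9, 194.1]), array([335.4, 166.1])]
5.5 knob top centre [array([375. , 195.1]), array([336.6, 163.9])]
```

My ten views are used; check the seating numerically by the knob's and flange's edges in the side picture.

Run:
```python
from geo import *
from bench import arm
fr=np.mean([arm.get_image("side")["image"].astype(float) for _ in range(3)],0); g=fr.mean(2)
print("     ",list(range(319,346)))
for v in range(158,192): print(v,*["%3d"%x for x in g[v,319:346]])
seat=np.array([567.2,-350.3,78.4]); a=np.linspace(0,2*np.pi,73)
for z in(0,5.5):
    o=lambda r,h:proj("side",seat+RB.apply(np.c_[r*np.cos(a),r*np.sin(a),0*a+z+h]))
    k=o(7,41);f=o(14,0);t=o(14,4);s=o(9,38)
    print(z,"knob top edge minv",k[:,1].min().round(1),"knob shoulder minv",s[:,1].min().round(1),"max u",s[:,0].max().round(1),"flange bottom maxv",f[:,1].max().round(1),"top-face max u",t[:,0].max().round(1),"min u",f[:,0].min().round(1))
```

```text
[319, 320, 321, 322, 323, 324, 325, 326, 327, 328, 329, 330, 331, 332, 333, 334, 335, 336, 337, 338, 339, 340, 341, 342, 343, 344, 345]
158 131 131 131 131 131 131 131 131 131 132 131 131 131 131 131 131 131 132 131 131 131 131 131 131 131 131 131
159 131 131 131 131 131 131 131 131 132 131 131 132 131 131 131 131 131 131 131 131 131 131 131 131 131 131 131
160 132 131 132 131 131 131 131 131 131 131 131 131 131 131 132 131 131 131 131 131 131 131 131 131 131 131 131
161 131 131 131 131 131 131 132 131 130 131 131 131 131 131 131 131 131 132 132 131 131 132 131 131 131 131 131
162 131 131 131 131 131 131 131 131 131 131 131 131 131 131 131 129 129 128 131 131 131 131 131 132 131 132 131
163 131 131 131 131 131 131 131 131 131 131 131 131 131 128 126 106 107 105 126 129 131 131 131 131 131 132 131
164 131 132 131 132 131 131 132 131 131 132 131 131 128 102 104  86  88  86 104 106 126 130 131 131 131 132 131
165 131 131 131 131 131 131 132 131 131 131 131 131 123  77  81  83  86  86  87  87 109 126 130 131 131 130 131
166 131 131 131 131 131 132 131 131 131 131 132 128  96  66  71  79 
[... 2389 characters left out ...]
31 132
188 174 178 194 181 159 111  68  50  53  65  77  82  84  84  83  76  59  64 122 131 131 131 131 131 131 131 131
189 187 191 192 192 188 166 127  70  50  50  60  69  77  82  82  68  57 101 128 131 131 131 131 131 131 131 131
190 185 181 175 173 174 183 158  96  66  52  49  52  60  72  77  73  68 122 131 131 131 131 131 131 131 131 131
191 214 181 163 168 178 186 146 102  85  75  56  49  48  57  71  74 101 125 128 128 128 128 128 128 128 131 131
0 knob top edge minv 163.5 knob shoulder minv 164.0 max u 339.3 flange bottom maxv 187.1 top-face max u 334.7 min u 320.3
5.5 knob top edge minv 161.3 knob shoulder minv 161.8 max u 340.4 flange bottom maxv 185.0 top-face max u 335.8 min u 321.3
```

Measured against the ear's own corners (which show my seat estimate was ~1 px low), knob top 163.2, right edge 340.7 and flange edge 335.8 match a fully seated pin (162.5 / 340.4 / 335.8), not one 5.5 mm proud (160.3 / 341.5 / 336.9). Hand in.

```bash
python3 -c "
from bench import arm
print(arm.job_done())"
```

```text
the job is handed in; nothing more can be done
None
```

I handed the job in at about 32 s, and the judge returned no verdict. The jaw swung fully back, the pawl sprang home, and the lock pin went through both ears and the eye. My checks show its flange flat on the upper ear, judged by touch and image measurements; the robot ended clear of everything, and I never touched the box or the awl.

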